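Index the plaque and draw the radius gauge out to its marker

TASK

Set the decorating turntable up for the next tulip: turn it by the wooden knob on its rim until the white tick at the plaque's empty place points straight at the gauge arm. Then squeeze the green lock button in on the gauge arm's grip, draw the arm out over the plaque until its blue pointer stands at the red marker on the scale, and finish while holding it there by the grip, because the arm is sprung and slides home if let go. The paint is wet, so do not touch the plaque, and leave the marker, cup, jar, brush and brush tin as they are.

Things in the scene. Friction and masses are not known exactly. Their poses are not given: they have to be found in the camera images.
- station: Bench unit fixed to the table: turntable, and a column (215 mm from the turntable's axis) with a slotted aluminium sleeve holding the gauge arm. Origin: turntable's axis at table height, z up. +y points from the axis to the column; the arm slides out along -y in the plane x = 0. Sleeve: 24 mm wide, y 130 to 306 mm, top at 162 mm; white ruler on its top, +x side. No part is above 187 mm.
- turntable (a joint): Turntable angle (rad), counter-clockwise from above positive, 0 when the white tick points straight at the gauge arm. It starts between 0.6 and 1.7 and stays where it is left (friction about 0.06 N m); it turns without end. Wheel: 210 mm across, top 70 mm above the table.
- knob_grip (a point): Upright wooden knob near the wheel's rim, 17 mm thick, free to spin on its own pin (the gripper need not turn with it). Point: on its axis, 112 mm above the table; its top is at 125 mm. It stands 92 mm from the turntable's axis, opposite the tick: at (0, -92) mm in the station's frame when the tick faces the arm.
- plaque: Round navy wooden plaque, 156 mm across, 16 mm thick, fixed on the turntable and turning with it; its top is 86 mm above the table. Three red tulips are painted on it, at right angles to one another; the fourth place is empty but for the white tick at the edge. Origin: centre of its underside; its +y axis points to the tick. The paint is wet: not to be touched.
- tick (a point): Middle of the white tick, a line 18 x 3.5 mm along the plaque's radius at its empty place, 65.5 mm from the centre, on the plaque's top.
- gauge (a joint): How far the gauge arm is drawn out (m): 0 parked (start), at most 0.08. A spring pulls it home with 3 N parked to 5 N far out. Parked, a catch locks it until the green button is pressed in 4 mm or more; once it is 15 mm out the button no longer matters.
- grip (a point): Middle of the gauge arm's grip: black upright block, 28 mm wide (station x), 34 mm long (y), 138 to 186 mm above the table. Point: midway between its x sides, at (0, 110, 168) mm in the station's frame when parked. Pinch it from above, fingers on its two x sides: this presses the green button if the fingers close centred on the block (within 3 mm). Brass stylus below, tip 94 mm above the table.
- lock (a joint): How far the green lock button is pressed (m): 0 out, 0.007 fully in; it takes about 2 N to start and 6 N to be fully in.
- lock_face (a point): Middle of the outer face of the green lock button, 22 x 22 mm, on the +x side of the grip (station's frame), 168 mm above the table. Unpressed it stands 8 mm out from the block (so 36 mm across block and button), pressed 1 mm.
- marker (a joint): Where the red marker clip stands on the ruler (m), in the same measure as the gauge arm's value: the blue pointer stands at the marker when the two values are equal. It starts between 0.030 and 0.065; a stiff clip, not to be moved.
- marker_nib (a point): Tip of the red marker's nib, at the ruler's +x edge, 167 mm above the table; in the station's frame x = 27.5 mm, y = 262 mm minus the marker's value.
- pointer (a point): Tip of the blue pointer, a bar 27 x 3 mm across the ruler that rides in the sleeve's slot and moves with the gauge arm, 166 mm above the table; in the station's frame x = 23 mm, y = 262 mm when parked. When extended as asked it has the same station y as the marker's nib.
- brush_tin: Ribbed steel tin, 74 mm across, 105 mm high, with three brushes standing in it up to 200 mm high; loose. Origin: centre of its underside. To be left alone.
- paint_jar: Red paint jar with a white lid, 58 mm across, 65 mm high; loose. Origin: centre of its underside. To be left alone.
- brush: Yellow brush lying on the table, 190 mm long; loose. Origin: near its middle, underside. To be left alone.
- water_cup: White mug, 76 mm across, 85 mm high; loose. Origin: centre of its underside. To be left alone.

How it is judged (in metres and radians):
On the way, in this order (a step that is already met when the one before it is completed fails the run):
1. the tick points at the parked gauge arm and the turntable has stopped (x of tick in the frame of station between -0.004 and 0.004 m and y of tick in the frame of station above 0.05 m and value of joint gauge below 0.006 m and velocity of joint turntable between -0.05 and 0.05 rad/s), for 0.3 s.
2. the gauge arm, held by the grip, is unlocked and drawn out past its catch (value of joint gauge above 0.015 m and contact force between the fingers and gauge above 2 N), for 0.1 s.
At the end, for the whole second after the job is handed in: the gripper still holds the gauge arm by its grip (more than 2 N), standing still, with the pointer within 4 mm of the marker, and the white tick is within 4 mm of the gauge arm's centre line (3.5 degrees), facing the arm (y of pointer in the frame of marker_nib between -0.004 and 0.004 m and velocity of joint gauge between -0.01 and 0.01 m/s and contact force between the fingers and gauge above 2 N and x of tick in the frame of station between -0.004 and 0.004 m and y of tick in the frame of station above 0.05 m); the arm keeps its last pose, push and grip.
It fails at once if the wet plaque is touched (contact force between any of the fingers, the arm and plaque above 0.5 N).
It fails at once if the marker is moved (distance of marker_nib from where it was at the start of the episode above 0.003 m).
It fails at once if the tin, jar, brush or cup is disturbed (distance of any of brush_tin, paint_jar, brush, water_cup from where it was at the start of the episode above 0.03 m).
It also fails if it takes over 48 s, if anything falls off the work surface, if the arm or the gripper's body presses on something with over 40 N, if the wrist force passes 120 N, or if a joint passes its speed limit or range.

ROBOT

A 6-joint arm with a two-finger parallel gripper is mounted at the origin on the work surface. World frame = base frame: x ahead of the robot, y to its left, z up, the work surface at z = 0. Lengths are in mm, angles in rad, forces in N, time in s.
With the tool pointing down it reaches from about 350 to 975 mm from the base axis. Payload 7.1 kg.
Tool frame: the origin (TCP) lies between the finger pads; the fingertips stand 8 mm ahead of it and the grasp point (between the pads) lies 11 mm behind it (ctrl.tips_ahead is the distance from the TCP to the fingertips, in mm); y points along the fingers, z is the direction in which the jaws open and shut, and the axes are right-handed (so a half turn about y gives the same grasp; the last joint's range is limited). The gripper opens to 88 mm and grips with 3 to 60 N. Pads are 20 mm wide; open, the fingers measure 115 mm over their backs; the gripper's body (75 mm by 178 mm) begins 61 mm behind the grasp point.
Start: joints at [1.327, 0.423, 1.63, -0, 1.089, -0.019], TCP at [139.288, 609.265, 230.675] pointing down, gripper open.
Joint ranges: [-3, 3], [-0.9, 2.11], [0.09, 2.58], [-1.31, 4.45], [0.11, 2.69], [-2.54, 2.54]. Speed limits (rad/s): [2.39, 2.39, 3.01, 3.14, 3.14, 3.14].

INTERFACE

Orientations are given as a rotation vector (axis times angle).
In Python, from workcell import ctrl gives the robot as it stands.
- The arm moves only by the shell command python3 -m creep 'ROWS'. ROWS is JSON, a list of rows, each an object of numbers: "tx", "ty", "tz": the shift along the world's x, y, z in mm; "rx", "ry", "rz": the turn, a rotation vector about the world's x, y, z in rad; "fingers": the closure in counts, from 0 (fully open) to 255 (shut). A call has 1 to 10 rows; each row is the pose to reach, as a shift and turn from the pose commanded when the call began; what a row does not reach only later rows make up. A row lasts 1/8 s, in which the tool goes at most 62.5 mm and 10.7 degrees, less where a joint would pass 70% of its speed; a pose out of reach is approached as far as the arm can. A call with a gripper value outside its range is refused whole. The fingers move at their own pace and stop on an object; the grip force is fixed at half the most. Time passes only in rows, so rows that repeat a pose let the fingers close. It gives the time, the measured TCP pose, the force and the opening at its end, in the units of the state.
- ctrl.get_obs(): the state, without advancing time (a new reading comes with each control period).
- ctrl.get_image(name): name is "side" or "top"; returns a dict with "pixels" (420x560x3 uint8, blue, green, red), "intrinsics" (3x3 intrinsics, pixels), "rvec" (rotation vector, rad) and "tvec" (3), from world to camera coordinates, as OpenCV has them. Camera axes: x right, y down, z forward; pixel columns grow to the right and rows downward; lengths in mm; the calibration is good to about 2 mm. A picture is of the moment at which its call begins. There is no depth.
- ctrl.close_job(): hands the job in, once; it reports no verdict.
The state is a dict: "t": time; "qpos": joint angles; "qvel": joint speeds; "joint_torque": joint torques, N m; "ee_pos": TCP position; "orientation": TCP orientation; "ft_force": force on the tool from outside, world axes, zero at the start; "moment": the same for the moment, N m; "width": finger opening in mm.
Only numpy, scipy, OpenCV 4.12 (cv2) and the standard library are available. Lean on these libraries where they do the work, as an engineer would, in place of code of your own. Each camera call takes 0.05 s, during which the arm holds its last target.

## Working session

There is one attempt and no reset: what is moved stays moved. The work goes in short steps, Python scripts to look and compute and a shell command to move; the robot and the scene stay as the last step left them, time stands still between calls to the robot, and variables do not carry over. Pictures are saved under pics/ and viewed, and the job is handed in when it is done.

```bash
ls; mkdir -p pics
python3 - <<'E'
from workcell import ctrl
import cv2
print(ctrl.get_obs())
for n in("side","top"):
    d=ctrl.get_image(n); cv2.imwrite(f"pics/{n}0.png",d["pixels"]); print(n,d["intrinsics"],d["rvec"],d["tvec"])
E
```

```text
pics
{'t': 0.0, 'qpos': array([ 1.32699876e+00,  4.23844662e-01,  1.63069576e+00, -2.95639869e-05,
        1.08858236e+00, -1.89851987e-02]), 'qvel': array([ 0.00052613, -0.00037938,  0.0014572 , -0.00016519, -0.00121548,
       -0.00203525]), 'joint_torque': array([ 1.70812273e-03, -5.44656837e+01, -2.73660421e+01,  6.44390308e-02,
        2.29587872e-02, -1.09427629e-04]), 'ee_pos': array([139.16897984, 608.74867485, 229.89703538]), 'orientation': array([-1.56510295,  0.17666337, -0.17638872]), 'ft_force': array([0.35980871, 0.03264878, 0.00599635]), 'moment': array([-1.35338205e-02,  2.43713095e-02,  3.11085059e-05]), 'width': 87.71867560518588}
side [[516.87646133   0.         275.32951073]
 [  0.         516.87646133 211.37250487]
 [  0.           0.           1.        ]] [ 2.09494844 -0.75836728  0.40902959] [-455.32683496  326.04433797 1178.67000406]
top [[467.53566702   0.         276.17507998]
 [  0.         467.53566702 213.7327468 ]
 [  0.           0.           1.        ]] [ 2.07849294 -2.13721299  0.18362325] [ 13.879754   594.79195814 953.36079596]
```

View pics/side0.png

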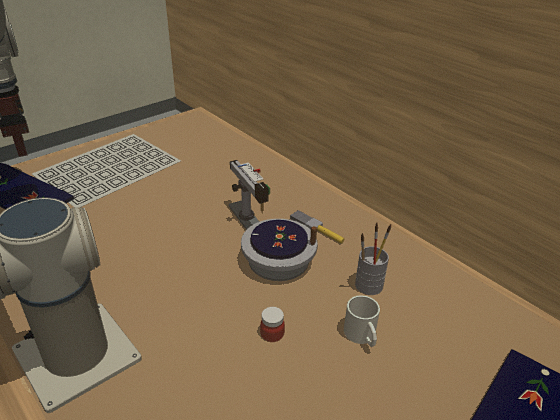

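View pics/top0.png

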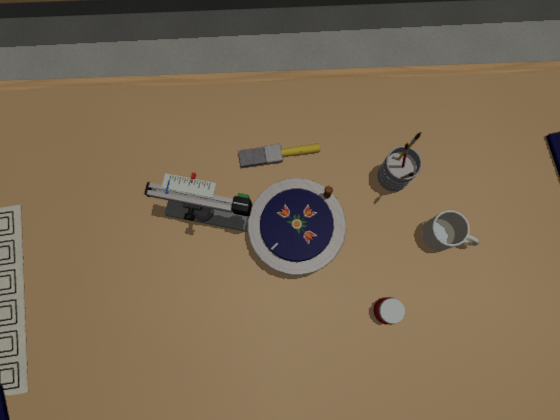

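The top view shows the wheel near (297,225), the knob at (328,192), the tick at (275,246), the grip at (241,205) and the marker at (193,177). I'll zoom in on each.

Run:
```python
import cv2
a=cv2.imread("pics/top0.png")[150:290,140:350]; cv2.imwrite("pics/topz.png",cv2.resize(a,None,fx=3.8,fy=3.8,interpolation=cv2.INTER_CUBIC))
a=cv2.imread("pics/side0.png")[150:285,215:335]; cv2.imwrite("pics/sidez.png",cv2.resize(a,None,fx=4.4,fy=4.4,interpolation=cv2.INTER_CUBIC))
```

```text
(no output)
```

View pics/topz.png

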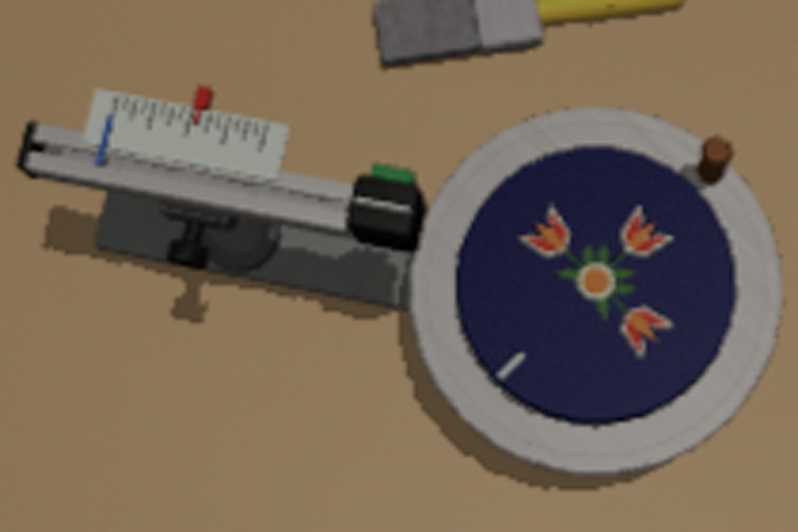

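View pics/sidez.png

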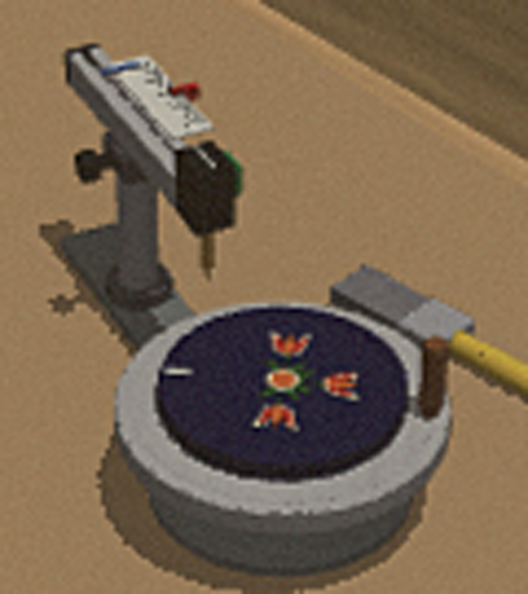

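```bash
cat > h.py <<'E'
import numpy as np,cv2
from scipy.optimize import least_squares
from workcell import ctrl
def st(p,s):
    c,n=np.cos(p[2]),np.sin(p[2]); s=np.array(s,float)
    return np.array([p[0]+c*s[0]-n*s[1],p[1]+n*s[0]+c*s[1],s[2]])
def tick(th,r=65.5,z=86): return [-r*np.sin(th),r*np.cos(th),z]
def proj(d,w): return cv2.projectPoints(np.atleast_2d(w).astype(float),d["rvec"],d["tvec"],d["intrinsics"],None)[0][:,0]
E
python3 - <<'E'
from h import *
D={n:ctrl.get_image(n) for n in("top","side")}
def T(x,y):return ((x+.5)/3.8-.5+140,(y+.5)/3.8-.5+150)
def S(x,y):return ((x+.5)/4.4-.5+215,(y+.5)/4.4-.5+150)
obs=[("top",lambda p:(0,0,86),T(596.5,283)),("top",lambda p:tick(p[3]),T(511.5,365.5)),("top",lambda p:tick(p[3]+np.pi,92,125),T(718,146)),
("top",lambda p:(23,262,166),T(110,118)),("top",lambda p:(27.5,262-p[4],167),T(194,123)),
("side",lambda p:(0,0,86),S(284,380)),("side",lambda p:tick(p[3]),S(177,371)),("side",lambda p:tick(p[3]+np.pi,92,125),S(434,343)),
("side",lambda p:(23,262,166),S(140,66)),("side",lambda p:(27.5,262-p[4],167),S(172,92))]
def f(p): return np.concatenate([proj(D[n],st(p,g(p)))[0]-o for n,g,o in obs])
best=None
for yaw in np.arange(-3,3.2,1):
    r=least_squares(f,[500,300,yaw,1,47],loss="soft_l1")
    if best is None or r.cost<best.cost: best=r
p=best.x; print(p,best.cost); print(f(p).reshape(-1,2).round(2))
np.save("p.npy",p)
print("knob",st(p,tick(p[3]+np.pi,92,112)),"knob goal",st(p,(0,-92,112)),"grip",st(p,(0,110,168)))
for k in range(9): 
    pass
a=cv2.resize(D["top"]["pixels"][150:290,140:350],None,fx=3.8,fy=3.8,interpolation=cv2.INTER_CUBIC)
def box(x0,x1,y0,y1,z): return [(x0,y0,z),(x1,y0,z),(x1,y1,z),(x0,y1,z)]
for b in(box(-14,14,93,127,186),box(-12,12,130,306,162)):
    q=proj(D["top"],[st(p,s) for s in b]); q=((q-[140,150]+.5)*3.8).astype(int); cv2.polylines(a,[q],True,(0,255,255),1)
cv2.imwrite("pics/ov.png",a)
E
```

```text
[ 567.70828183  -45.5317947    12.34439252 -118.395761     44.1022756 ] 2.3538152627192765
[[ 0.02 -0.77]
 [ 0.32 -0.36]
 [-0.    0.24]
 [ 0.21 -0.73]
 [ 0.21 -0.26]
 [-0.68  0.35]
 [-0.3   0.51]
 [ 0.   -0.01]
 [-1.43 -0.22]
 [-1.01  0.16]]
knob [ 631.27430932 -112.04014117  112.        ] knob goal [ 547.45359735 -135.27446993  112.        ] grip [591.92583936  61.76923002 168.        ]
```

View pics/ov.png

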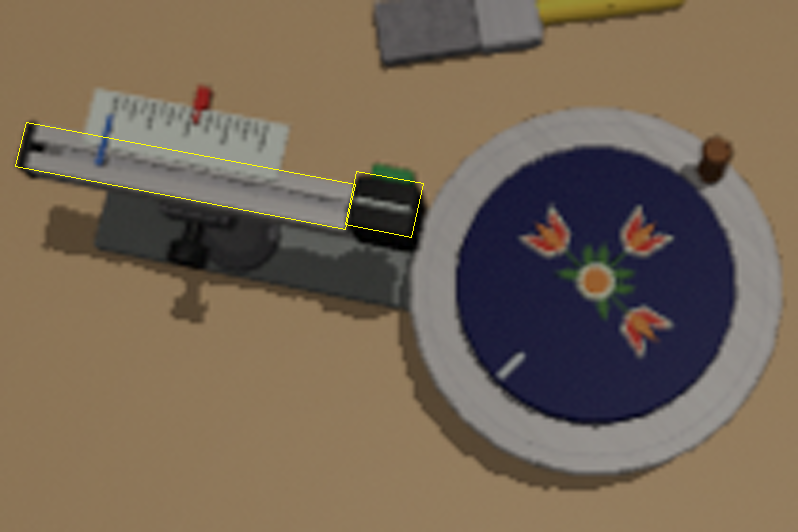

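Run:
```python
from h import *
from scipy.spatial.transform import Rotation as R
p=np.load("p.npy"); p[2]-=4*np.pi; p[3]+=38*np.pi; np.save("p.npy",p); print(p)
o=ctrl.get_obs(); A=R.from_rotvec(o["orientation"]).as_matrix(); print(A.round(3))
print("jaw deg",np.degrees(np.arctan2(A[1,2],A[0,2])),"stx",np.degrees(p[2]))
k=st(p,tick(p[3]+np.pi,92,112));print(k, k-o["ee_pos"])
for i in range(11):
    print(i,(st(p,tick(p[3]*(1-i/10)+np.pi,92,112))-k)[:2].round(1))
```

```text
[ 5.67708282e+02 -4.55317947e+01 -2.21978096e-01  9.84759835e-01
  4.41022756e+01]
[[ 0.975 -0.     0.223]
 [-0.223 -0.001  0.975]
 [-0.    -1.    -0.001]]
jaw deg 77.1220148397075 stx -12.718408056645767
[ 631.27430932 -112.04014117  112.        ] [ 492.07993389 -721.01572236 -118.20959268]
0 [0. 0.]
1 [-6.8 -5.9]
2 [-14.2 -11.2]
3 [-22.1 -15.6]
4 [-30.4 -19.3]
5 [-39.  -22.1]
6 [-47.8 -24.1]
7 [-56.8 -25.2]
8 [-65.9 -25.5]
9 [-74.9 -24.8]
10 [-83.8 -23.2]
```

```bash
python3 -m creep '[{"tx":35,"ty":-51,"tz":10,"rz":-0.112,"fingers":0},{"tx":70,"ty":-103,"tz":20,"rz":-0.224,"fingers":0},{"tx":105,"ty":-154,"tz":20,"rz":-0.336,"fingers":0},{"tx":140,"ty":-206,"tz":20,"rz":-0.448,"fingers":0},{"tx":175,"ty":-257,"tz":20,"rz":-0.56,"fingers":0},{"tx":210,"ty":-309,"tz":20,"rz":-0.672,"fingers":0},{"tx":246,"ty":-360,"tz":20,"rz":-0.784,"fingers":0},{"tx":281,"ty":-412,"tz":20,"rz":-0.896,"fingers":0},{"tx":316,"ty":-463,"tz":20,"rz":-1.008,"fingers":0},{"tx":351,"ty":-515,"tz":20,"rz":-1.12,"fingers":0}]'
```

```text
schema error: expected keys tx, ty, tz, rx, ry, rz, fingers
```

```bash
python3 -m creep '[{"tx":35,"ty":-51,"tz":10,"rx":0,"ry":0,"rz":-0.112,"fingers":0},{"tx":70,"ty":-103,"tz":20,"rx":0,"ry":0,"rz":-0.224,"fingers":0},{"tx":105,"ty":-154,"tz":20,"rx":0,"ry":0,"rz":-0.336,"fingers":0},{"tx":140,"ty":-206,"tz":20,"rx":0,"ry":0,"rz":-0.448,"fingers":0},{"tx":175,"ty":-257,"tz":20,"rx":0,"ry":0,"rz":-0.56,"fingers":0},{"tx":210,"ty":-309,"tz":20,"rx":0,"ry":0,"rz":-0.672,"fingers":0},{"tx":246,"ty":-360,"tz":20,"rx":0,"ry":0,"rz":-0.784,"fingers":0},{"tx":281,"ty":-412,"tz":20,"rx":0,"ry":0,"rz":-0.896,"fingers":0},{"tx":316,"ty":-463,"tz":20,"rx":0,"ry":0,"rz":-1.008,"fingers":0},{"tx":351,"ty":-515,"tz":20,"rx":0,"ry":0,"rz":-1.12,"fingers":0}]'
```

```text
t: 1.45
ee_pos: [491.1, 92.5, 250.8]
orientation: [-1.306, 1.044, -1.044]
ft_force: [0.3, 1.3, -0.1]
width: 87.7
```

```bash
python3 -m creep '[{"tx":35,"ty":-51,"tz":0,"rx":0,"ry":0,"rz":-0.112,"fingers":0},{"tx":70,"ty":-102,"tz":0,"rx":0,"ry":0,"rz":-0.224,"fingers":0},{"tx":106,"ty":-154,"tz":-10,"rx":0,"ry":0,"rz":-0.336,"fingers":0},{"tx":141,"ty":-206,"tz":-40,"rx":0,"ry":0,"rz":-0.448,"fingers":0},{"tx":141,"ty":-206,"tz":-75,"rx":0,"ry":0,"rz":-0.448,"fingers":0},{"tx":141,"ty":-206,"tz":-90,"rx":0,"ry":0,"rz":-0.448,"fingers":0},{"tx":141,"ty":-206,"tz":-90,"rx":0,"ry":0,"rz":-0.448,"fingers":0}]'
python3 - <<'E'
from h import *
from scipy.spatial.transform import Rotation as R
o=ctrl.get_obs();A=R.from_rotvec(o["orientation"]).as_matrix(); print(o["ee_pos"],A.round(3))
a=[]
for n,x,y in(("top",250,130),("side",240,170)):
    d=ctrl.get_image(n); print(n,proj(d,o["ee_pos"])); a.append(cv2.resize(d["pixels"][y:y+140,x:x+105],None,fx=3.8,fy=3.8,interpolation=cv2.INTER_CUBIC))
cv2.imwrite("pics/k1.png",np.hstack(a))
E
```

```text
t: 2.33
ee_pos: [630.1, -110.8, 159.7]
orientation: [-1.098, 1.373, -1.369]
ft_force: [-0.1, -0.2, 0.5]
width: 88.2
[ 630.13597578 -110.83920001  159.72294624] [[-0.22  -0.003  0.976]
 [-0.976  0.001 -0.22 ]
 [-0.    -1.    -0.003]]
top [[329.48904572 184.48719592]]
side [[313.41097551 217.00544526]]
```

View pics/k1.png

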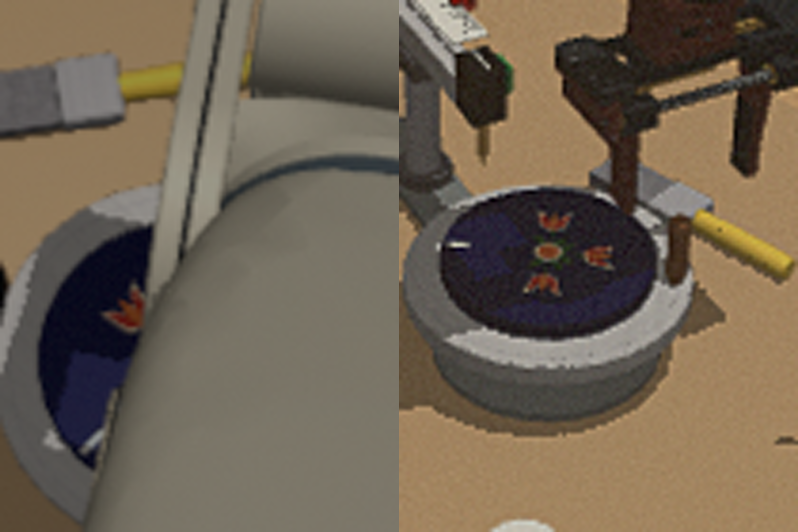

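```bash
python3 -c "
from workcell import ctrl;print(ctrl.tips_ahead)"; python3 -m creep '[{"tx":0,"ty":0,"tz":-20,"rx":0,"ry":0,"rz":0,"fingers":0},{"tx":0,"ty":0,"tz":-42,"rx":0,"ry":0,"rz":0,"fingers":0},{"tx":0,"ty":0,"tz":-53,"rx":0,"ry":0,"rz":0,"fingers":0},{"tx":0,"ty":0,"tz":-53,"rx":0,"ry":0,"rz":0,"fingers":0},{"tx":0,"ty":0,"tz":-53,"rx":0,"ry":0,"rz":0,"fingers":120},{"tx":0,"ty":0,"tz":-53,"rx":0,"ry":0,"rz":0,"fingers":255},{"tx":0,"ty":0,"tz":-53,"rx":0,"ry":0,"rz":0,"fingers":255},{"tx":0,"ty":0,"tz":-53,"rx":0,"ry":0,"rz":0,"fingers":255},{"tx":0,"ty":0,"tz":-53,"rx":0,"ry":0,"rz":0,"fingers":255}]'
```

```text
8.0
t: 3.55
ee_pos: [631.2, -111.6, 107.8]
orientation: [-1.096, 1.371, -1.371]
ft_force: [0.7, 0.1, 0.3]
width: 41.2
```

```bash
python3 -m creep '[{"tx":0,"ty":0,"tz":0,"rx":0,"ry":0,"rz":0,"fingers":255},{"tx":0,"ty":0,"tz":0,"rx":0,"ry":0,"rz":0,"fingers":255},{"tx":0,"ty":0,"tz":0,"rx":0,"ry":0,"rz":0,"fingers":255},{"tx":0,"ty":0,"tz":0,"rx":0,"ry":0,"rz":0,"fingers":255},{"tx":0,"ty":0,"tz":0,"rx":0,"ry":0,"rz":0,"fingers":255},{"tx":0,"ty":0,"tz":0,"rx":0,"ry":0,"rz":0,"fingers":255}]'
```

```text
t: 4.3
ee_pos: [630.7, -111.3, 107.6]
orientation: [-1.096, 1.372, -1.37]
ft_force: [-3.8, 3.1, 2.4]
width: 16.2
```

```bash
python3 -m creep '[{"tx":-6.8,"ty":-5.9,"tz":0,"rx":0,"ry":0,"rz":0,"fingers":255},{"tx":-14.2,"ty":-11.2,"tz":0,"rx":0,"ry":0,"rz":0,"fingers":255},{"tx":-22.1,"ty":-15.6,"tz":0,"rx":0,"ry":0,"rz":0,"fingers":255},{"tx":-30.4,"ty":-19.3,"tz":0,"rx":0,"ry":0,"rz":0,"fingers":255},{"tx":-39,"ty":-22.1,"tz":0,"rx":0,"ry":0,"rz":0,"fingers":255},{"tx":-47.8,"ty":-24.1,"tz":0,"rx":0,"ry":0,"rz":0,"fingers":255},{"tx":-56.8,"ty":-25.2,"tz":0,"rx":0,"ry":0,"rz":0,"fingers":255},{"tx":-65.9,"ty":-25.5,"tz":0,"rx":0,"ry":0,"rz":0,"fingers":255},{"tx":-74.9,"ty":-24.8,"tz":0,"rx":0,"ry":0,"rz":0,"fingers":255},{"tx":-83.8,"ty":-23.2,"tz":0,"rx":0,"ry":0,"rz":0,"fingers":255}]'; python3 -m creep '[{"tx":0,"ty":0,"tz":0,"rx":0,"ry":0,"rz":0,"fingers":255},{"tx":0,"ty":0,"tz":0,"rx":0,"ry":0,"rz":0,"fingers":255}]'
python3 - <<'E'
from h import *
o=ctrl.get_obs();print(o["ee_pos"],o["width"],o["ft_force"])
a=[]
for n,x,y in(("top",200,160),("side",230,170)):
    d=ctrl.get_image(n);cv2.imwrite(f"pics/{n}2.png",d["pixels"]); a.append(cv2.resize(d["pixels"][y:y+140,x:x+105],None,fx=3.8,fy=3.8,interpolation=cv2.INTER_CUBIC))
cv2.imwrite("pics/k2.png",np.hstack(a))
E
```

```text
t: 5.55
ee_pos: [546.9, -135.1, 107.6]
orientation: [-1.096, 1.37, -1.371]
ft_force: [0.3, 0.3, -3.4]
width: 16.0
t: 5.8
ee_pos: [547.2, -135.1, 107.6]
orientation: [-1.097, 1.371, -1.371]
ft_force: [-1.3, -1.7, -3.9]
width: 16.2
[ 547.22419051 -135.08713847  107.64201922] 16.22089758191866 [-1.32998785 -1.65677177 -3.91679317]
```

View pics/k2.png

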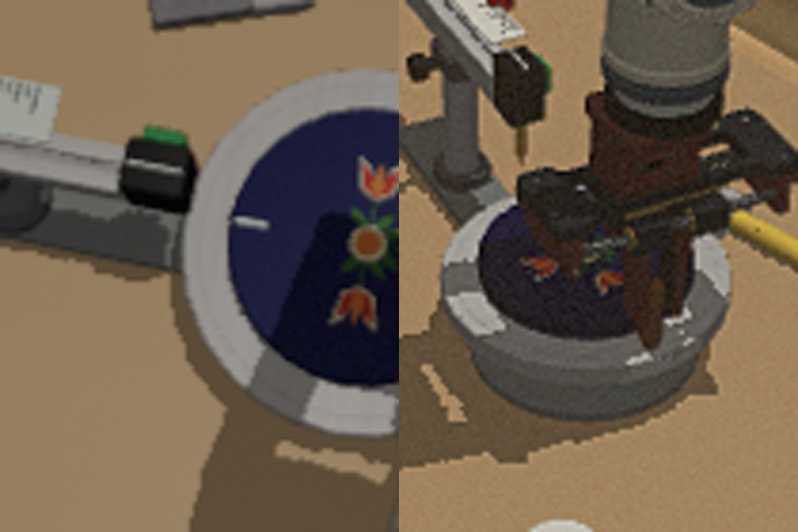

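Run:
```python
from h import *
d=ctrl.get_image("top"); p=np.load("p.npy")
def back(u,v,z):
    Rm=cv2.Rodrigues(d["rvec"])[0]; r=Rm.T@np.linalg.inv(d["intrinsics"])@[u,v,1]; c=-Rm.T@d["tvec"].ravel(); return (c+r*(z-c[2])/r[2])[:2]
Z=lambda x,y:((x+.5)/3.8-.5+200,(y+.5)/3.8-.5+160)
T=lambda x,y:((x+.5)/3.8-.5+140,(y+.5)/3.8-.5+150)
c=back(*Z(367.5,242.5),86); t=back(*Z(250.5,223.5),86); t1=back(*Z(233,220),86);t2=back(*Z(268,227),86)
ang=lambda v:np.degrees(np.arctan2(v[1],v[0]))-90
print("c",c,"tick dir",ang(t-c),ang(t1-t2),np.linalg.norm(t-c))
for a,b,z in(((38,146),(346,201),162),((356,201),(410,209),186)):
    A,B=back(*T(*a),z),back(*T(*b),z); print("line",A,B,ang(A-B), "centre offset", np.cross(A-B,c-B)/np.linalg.norm(A-B))
print(np.degrees(p[2]))
w=cv2.resize(d["pixels"][150:230,140:260],None,fx=6.6,fy=6.6,interpolation=cv2.INTER_CUBIC); cv2.imwrite("pics/arm.png",w)
```

```text
c [567.48344662 -44.93967298] tick dir -11.085531051577647 -13.196896642362972 65.49872329978716
line [633.62750181 243.7204552 ] [599.37036792  83.50163856] -12.06895077990933 centre offset 4.32649294267341
line [593.75947282  75.62186686] [588.82914215  48.63439277] -10.353169546972183 centre offset 4.181480747927787
-12.718408056645767<stdin>:11: DeprecationWarning: Arrays of 2-dimensional vectors are deprecated. Use arrays of 3-dimensional vectors instead. (deprecated in NumPy 2.0)
```

View pics/arm.png

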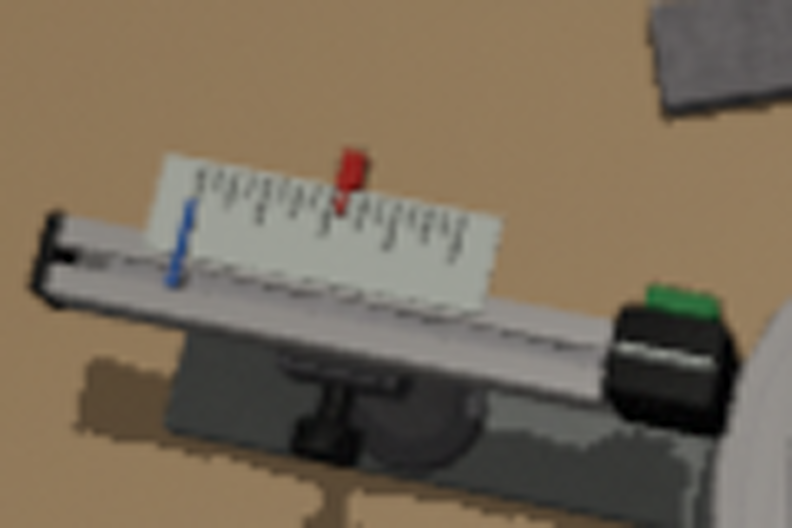

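```bash
python3 - <<'E' 2>/dev/null
from h import *
d=ctrl.get_image("top")
im=d["pixels"].astype(int)
def back(u,v,z):
    Rm=cv2.Rodrigues(d["rvec"])[0]; r=Rm.T@np.linalg.inv(d["intrinsics"])@[u,v,1]; c=-Rm.T@d["tvec"].ravel(); return (c+r*(z-c[2])/r[2])[:2]
ang=lambda v:np.degrees(np.arctan2(v[1],v[0]))-90
# initial image for plaque centre & initial tick
i0=cv2.imread("pics/top0.png").astype(int)
def plaque(i):
    m=((i[...,0]>i[...,2]+8)&(i[...,0]<110)).astype(np.uint8); m[:,:255]=0;m[:,345:]=0;m[:170]=0;m[280:]=0
    h=cv2.convexHull(np.argwhere(m)[:,::-1].astype(np.float32)); return cv2.fitEllipse(h),m.sum()
e,n=plaque(i0);print(e,n)
c=back(*e[0],86);print("c",c)
def tk(i,x0,x1,y0,y1):
    s=i[y0:y1,x0:x1].min(2).astype(float); w=np.clip(s-70,0,None); yy,xx=np.mgrid[y0:y1,x0:x1]
    print(s.astype(int)); return (w*xx).sum()/w.sum(),(w*yy).sum()/w.sum()
u=tk(im,262,273,214,223); t=back(*u,86);print(u,t,"tick",ang(t-c),np.linalg.norm(t-c))
# ruler corners
m=(im.min(2)>125).astype(np.uint8); m[:,:158]=0;m[:,220:]=0;m[:165]=0;m[206:]=0
P=np.argwhere(m)[:,::-1]
W=np.array([back(a,b,163) for a,b in P]).astype(np.float32)
r=cv2.minAreaRect(W);print(len(P),r)
# upper edge line fit
E_=[]
for x in range(168,214):
    v=P[P[:,0]==x]
    if len(v): E_.append(back(x,v[:,1].min()-.5,163))
E_=np.array(E_,np.float32); l=cv2.fitLine(E_,cv2.DIST_HUBER,0,.01,.01).ravel(); print("edge",ang(l[:2] if l[1]>0 else -l[:2]))
E
```

```text
((296.23736572265625, 224.65103149414062), (72.23928833007812, 73.00923156738281), 82.4288101196289) 3685
c [564.93374122 -44.63437587]
[[ 21  26  25  27  26  27  28  27  28  27  28]
 [ 25  28  26  26  26  27  28  27  26  27  27]
 [ 26  27  27  27  26  27  29  29  28  28  25]
 [128 136 115 109  80  49  29  27  27  29  29]
 [120 135 141 151 147 144 143 130  75  29  28]
 [ 63  73  82  91  98 115 135 132 107  27  27]
 [ 27  28  25  29  37  53  71  72  62  30  29]
 [ 27  28  27  27  28  27  29  29  26  29  29]
 [ 30  29  29  26  27  28  29  29  29  27  29]]
(np.float64(265.72), np.float64(218.05809523809523)) [580.89903555  18.96747836] tick -14.091197656493975 65.57504467551905
995 ((628.08251953125, 164.0017547607422), (127.59947204589844, 47.52296447753906), 76.78973388671875)
edge -12.6735
```

```bash
python3 - <<'E' 2>/dev/null
from h import *
d=ctrl.get_image("top")
im=d["pixels"].astype(int); i0=cv2.imread("pics/top0.png").astype(int)
def back(u,v,z):
    Rm=cv2.Rodrigues(d["rvec"])[0]; r=Rm.T@np.linalg.inv(d["intrinsics"])@[u,v,1]; c=-Rm.T@d["tvec"].ravel(); return (c+r*(z-c[2])/r[2])[:2]
ang=lambda v:np.degrees(np.arctan2(v[1],v[0]))-90
print(i0[218:231,290:304,2])
def cen(i,x0,x1,y0,y1,k):
    s=i[y0:y1,x0:x1]; w=(np.clip(s[...,2]-70,0,60) if k else np.clip(s.min(2)-35,0,95)).astype(float); yy,xx=np.mgrid[y0:y1,x0:x1]
    mu=np.array([(w*xx).sum()/w.sum(),(w*yy).sum()/w.sum()])
    D=np.stack([xx-mu[0],yy-mu[1]]).reshape(2,-1); e=np.linalg.eigh((D*w.ravel())@D.T)[1][:,1]
    return mu,e
c,_=cen(i0,291,303,218,230,1); C=back(*c,86); print(c,C)
t,e=cen(im,260,273,214,223,0); Tt=back(*t,86);print(t,Tt,"dir",ang(Tt-C),np.linalg.norm(Tt-C)); q=back(*(t-5*e),86)-back(*(t+5*e),86); print("axis",ang(q if q[1]>0 else -q))
c2,_=cen(im,291,303,218,230,1);print(c2, ang(Tt-back(*c2,86)))
t,e=cen(i0,268,281,240,252,0); Tt=back(*t,86);print("initial",t,ang(Tt-C),np.linalg.norm(Tt-C)); 
E
```

```text
[[ 33  36  31  40  51  49  42  42  51  46  30  22  35  35]
 [ 25  26  36  38  67 101 113 114 106  63  39  43  35  32]
 [ 32  30  47  99 138 141 143 144 143 128  83  40  37  36]
 [ 46  46  94 142 148 148 148 148 148 146 130  82  48  49]
 [ 51  60 109 149 147 148 148 147 147 148 137  92  52  52]
 [ 39  75 127 149 148 148 147 148 147 147 146 124  41  41]
 [ 31  62 118 148 147 148 147 147 148 147 143 115  41  42]
 [ 29  55 114 149 148 147 148 147 147 148 143 112  49  51]
 [ 30  37  80 128 144 138 147 148 148 149 136  79  50  51]
 [ 28  29  37  88 134 147 149 149 150 138  89  45  36  38]
 [ 29  29  28  46  77  98 109 115 111  81  44  40  37  32]
 [ 31  28  30  30  32  40  53  61  66  48  34  36  41  37]
 [ 31  28  29  32  30  30  34  44  51  48  38  32  38  41]]
[296.45273181 223.51008842] [567.34327899 -45.16652198]
[264.74830221 217.78947368] [581.53531058  20.99936962] dir -12.106038100565272 67.67081328450212
axis -19.392390127616224
[296.43984784 223.53019496] -12.145789736847988
initial [272.98884758 246.58921933] 43.160283224095565 68.95986710792864
```

```bash
python3 -m creep '[{"tx":0,"ty":0,"tz":0,"rx":0,"ry":0,"rz":0,"fingers":0},{"tx":0,"ty":0,"tz":0,"rx":0,"ry":0,"rz":0,"fingers":0},{"tx":0,"ty":0,"tz":0,"rx":0,"ry":0,"rz":0,"fingers":0},{"tx":0,"ty":0,"tz":0,"rx":0,"ry":0,"rz":0,"fingers":0},{"tx":0,"ty":0,"tz":40,"rx":0,"ry":0,"rz":0,"fingers":0},{"tx":0,"ty":0,"tz":90,"rx":0,"ry":0,"rz":0,"fingers":0},{"tx":0,"ty":0,"tz":132,"rx":0,"ry":0,"rz":0,"fingers":0},{"tx":0,"ty":0,"tz":132,"rx":0,"ry":0,"rz":0,"fingers":0}]'
python3 - <<'E'
from h import *
p=np.load("p.npy");out=[]
for n,x,y,w,h in(("top",222,185,45,45),("side",245,180,45,45)):
    d=ctrl.get_image(n); a=cv2.imread(f"pics/{n}0.png")[y:y+h,x:x+w]; a=cv2.resize(a,None,fx=8.8,fy=8.8,interpolation=cv2.INTER_CUBIC)
    L=[[(-14,93,186),(14,93,186),(14,127,186),(-14,127,186)],[(-14,93,138),(14,93,138),(14,93,186),(-14,93,186)],[(0,93,186),(0,127,186)],[(22,99,157),(22,121,157),(22,121,179),(22,99,179)]]
    for b in L:
        q=proj(d,[st(p,s) for s in b]); q=((q-[x,y]+.5)*8.8).astype(int); cv2.polylines(a,[q],True,(0,255,255),1)
    out.append(a)
    cv2.imwrite(f"pics/{n}3.png",d["pixels"])
cv2.imwrite("pics/grip.png",np.hstack(out))
E
```

```text
t: 7.05
ee_pos: [549.5, -135.3, 243.3]
orientation: [-1.091, 1.365, -1.375]
ft_force: [0.6, 0.2, -0.4]
width: 87.2
```

View pics/grip.png

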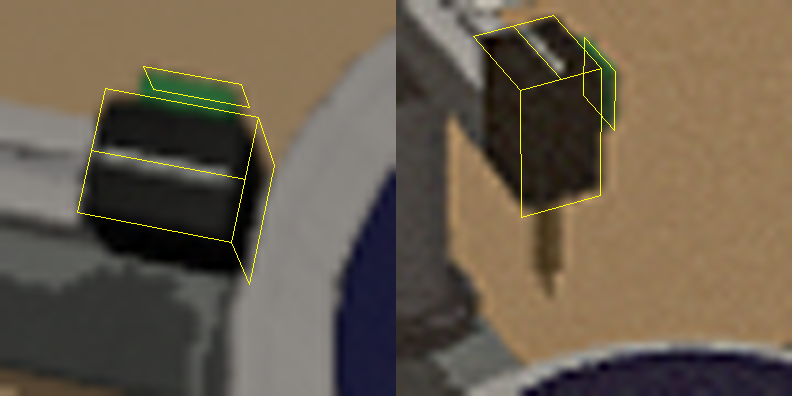

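View pics/top3.png

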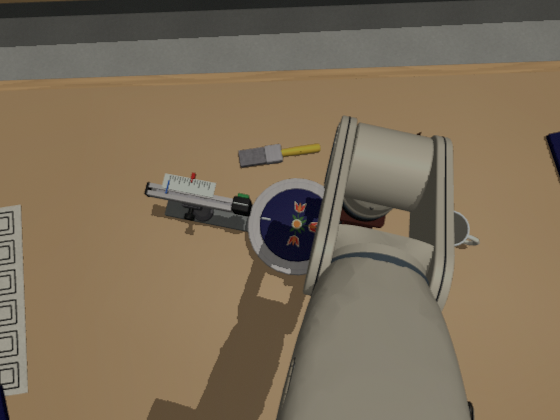

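```bash
python3 -m creep '[{"tx":11,"ty":49,"tz":0,"rx":0,"ry":0,"rz":0,"fingers":0},{"tx":22,"ty":98,"tz":0,"rx":0,"ry":0,"rz":0,"fingers":0},{"tx":33,"ty":147,"tz":0,"rx":0,"ry":0,"rz":0,"fingers":0},{"tx":44.4,"ty":196.7,"tz":0,"rx":0,"ry":0,"rz":0,"fingers":0},{"tx":44.4,"ty":196.7,"tz":-20,"rx":0,"ry":0,"rz":0,"fingers":0},{"tx":44.4,"ty":196.7,"tz":-40,"rx":0,"ry":0,"rz":0,"fingers":0},{"tx":44.4,"ty":196.7,"tz":-40,"rx":0,"ry":0,"rz":0,"fingers":0},{"tx":44.4,"ty":196.7,"tz":-40,"rx":0,"ry":0,"rz":0,"fingers":0}]'
python3 - <<'E'
from h import *
o=ctrl.get_obs();print(o["ee_pos"]);a=[]
for n,x,y in(("top",190,150),("side",220,130)):
    d=ctrl.get_image(n); print(proj(d,o["ee_pos"])); a.append(cv2.resize(d["pixels"][y:y+140,x:x+105],None,fx=3.8,fy=3.8,interpolation=cv2.INTER_CUBIC))
cv2.imwrite("pics/k4.png",np.hstack(a))
E
```

```text
t: 8.15
ee_pos: [591.6, 61.8, 199.2]
orientation: [-1.097, 1.372, -1.371]
ft_force: [-0.3, 0.4, -0.1]
width: 87.9
[591.57005797  61.7777749  199.23158827]
[[239.89176429 201.90120496]]
[[260.42937465 181.47912114]]
```

View pics/k4.png

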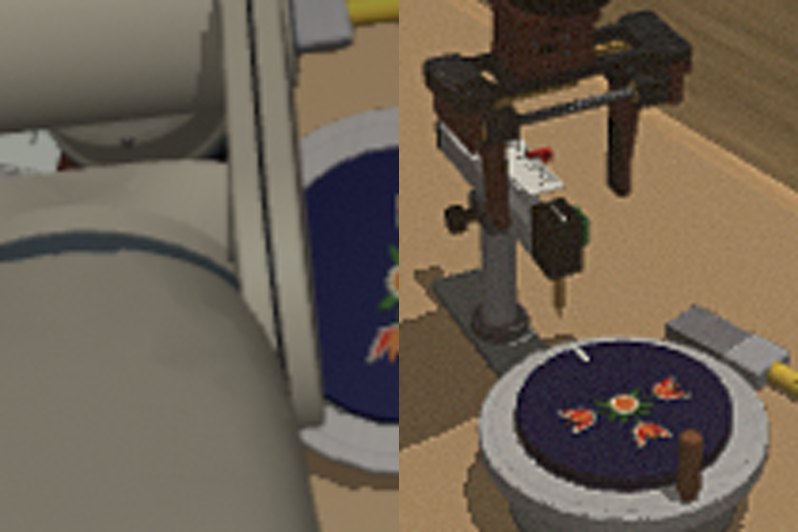

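Run:
```python
from h import *
p=np.load("p.npy");d=ctrl.get_image("side")
for th in(-.06,0,.06): print(th,((proj(d,[st(p,tick(th)),st(p,(0,0,86)),st(p,tick(th+np.pi,92,125))])-[220,130]+.5)*3.8+[399,0]).round(0).tolist())
i=d["pixels"];a=i[205:235,250:290];cv2.imwrite("pics/t5.png",cv2.resize(i[205:265,250:310],None,fx=10,fy=10,interpolation=cv2.INTER_CUBIC))
```

```text
-0.06 [[586.0, 355.0], [623.0, 406.0], [681.0, 440.0]]
0 [[582.0, 356.0], [623.0, 406.0], [689.0, 437.0]]
0.06 [[577.0, 358.0], [623.0, 406.0], [696.0, 435.0]]
```

```bash
python3 -m creep '[{"tx":0,"ty":0,"tz":-20,"rx":0,"ry":0,"rz":0,"fingers":0},{"tx":0,"ty":0,"tz":-40,"rx":0,"ry":0,"rz":0,"fingers":0},{"tx":0,"ty":0,"tz":-43,"rx":0,"ry":0,"rz":0,"fingers":0},{"tx":0,"ty":0,"tz":-43,"rx":0,"ry":0,"rz":0,"fingers":0},{"tx":0,"ty":0,"tz":-43,"rx":0,"ry":0,"rz":0,"fingers":255},{"tx":0,"ty":0,"tz":-43,"rx":0,"ry":0,"rz":0,"fingers":255},{"tx":0,"ty":0,"tz":-43,"rx":0,"ry":0,"rz":0,"fingers":255},{"tx":0,"ty":0,"tz":-43,"rx":0,"ry":0,"rz":0,"fingers":255},{"tx":0,"ty":0,"tz":-43,"rx":0,"ry":0,"rz":0,"fingers":255},{"tx":0,"ty":0,"tz":-43,"rx":0,"ry":0,"rz":0,"fingers":255}]'
```

```text
t: 9.55
ee_pos: [592.6, 61.8, 156.7]
orientation: [-1.095, 1.369, -1.372]
ft_force: [5.0, -1.9, -3.6]
width: 31.1
```

View pics/t5.png

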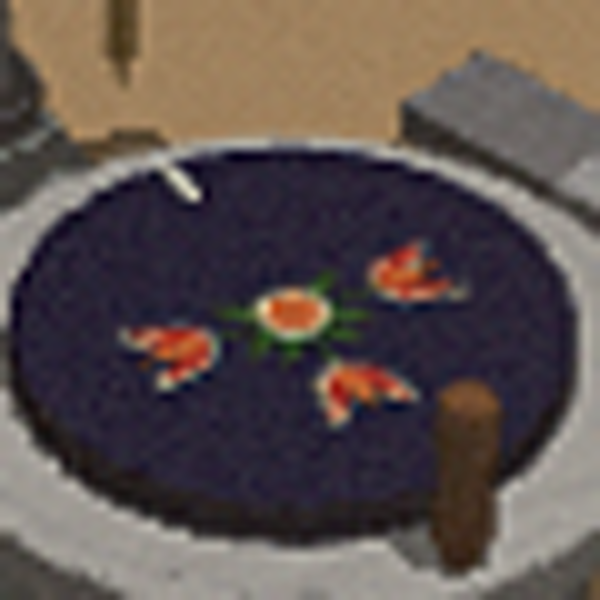

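```bash
python3 -m creep '[{"tx":0,"ty":0,"tz":0,"rx":0,"ry":0,"rz":0,"fingers":255},{"tx":0,"ty":0,"tz":0,"rx":0,"ry":0,"rz":0,"fingers":255},{"tx":0,"ty":0,"tz":0,"rx":0,"ry":0,"rz":0,"fingers":255}]'
```

```text
t: 9.93
ee_pos: [591.3, 62.0, 156.7]
orientation: [-1.096, 1.372, -1.37]
ft_force: [-3.5, 1.0, 2.6]
width: 28.6
```

```bash
python3 -m creep '[{"tx":-1.1,"ty":-4.9,"tz":0,"rx":0,"ry":0,"rz":0,"fingers":255},{"tx":-2.2,"ty":-9.8,"tz":0,"rx":0,"ry":0,"rz":0,"fingers":255},{"tx":-3.3,"ty":-14.6,"tz":0,"rx":0,"ry":0,"rz":0,"fingers":255},{"tx":-4.4,"ty":-19.5,"tz":0,"rx":0,"ry":0,"rz":0,"fingers":255},{"tx":-5.5,"ty":-24.4,"tz":0,"rx":0,"ry":0,"rz":0,"fingers":255},{"tx":-6.6,"ty":-29.3,"tz":0,"rx":0,"ry":0,"rz":0,"fingers":255},{"tx":-7.7,"ty":-34.1,"tz":0,"rx":0,"ry":0,"rz":0,"fingers":255},{"tx":-8.8,"ty":-39,"tz":0,"rx":0,"ry":0,"rz":0,"fingers":255},{"tx":-8.8,"ty":-39,"tz":0,"rx":0,"ry":0,"rz":0,"fingers":255},{"tx":-8.8,"ty":-39,"tz":0,"rx":0,"ry":0,"rz":0,"fingers":255}]'
python3 - <<'E'
from h import *
o=ctrl.get_obs();print(o["ee_pos"],o["ft_force"],o["width"])
d=ctrl.get_image("top");cv2.imwrite("pics/top6.png",d["pixels"])
d=ctrl.get_image("side");cv2.imwrite("pics/side6.png",d["pixels"]);cv2.imwrite("pics/s6.png",cv2.resize(d["pixels"][150:200,220:290],None,fx=11,fy=11,interpolation=cv2.INTER_CUBIC))
E
```

```text
t: 11.18
ee_pos: [582.6, 23.5, 156.7]
orientation: [-1.096, 1.372, -1.37]
ft_force: [-2.9, 5.1, 2.7]
width: 28.0
[582.57680216  23.46983647 156.67673799] [-2.94481499  5.05609555  2.72939606] 28.01599520603822
```

View pics/s6.png

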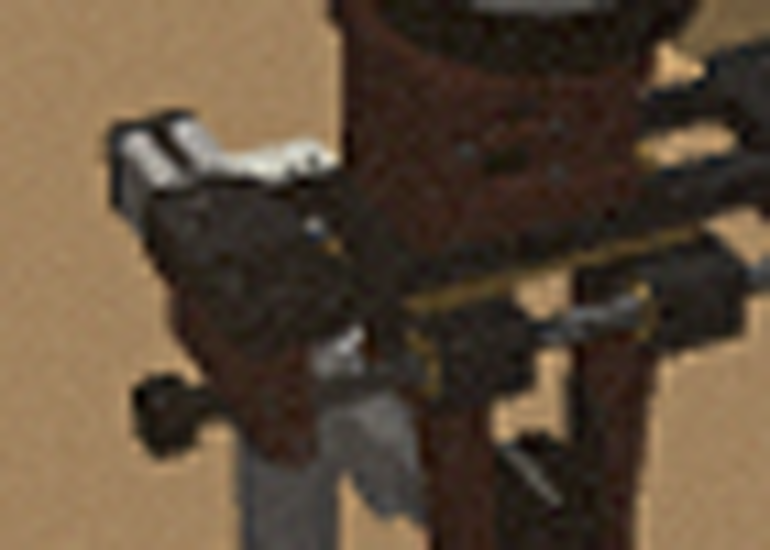

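View pics/top6.png

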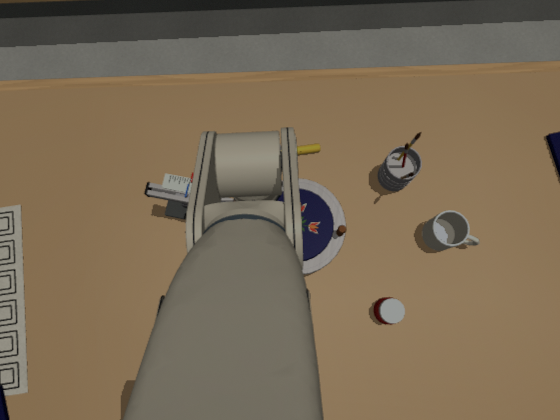

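Run:
```python
import cv2,numpy as np
a=cv2.imread("pics/top0.png")[165:205,155:215];b=cv2.imread("pics/top6.png")[165:205,155:215]
cv2.imwrite("pics/z6.png",cv2.resize(np.vstack([a,b]),None,fx=7.4,fy=7.4,interpolation=cv2.INTER_CUBIC))
```

View pics/z6.png

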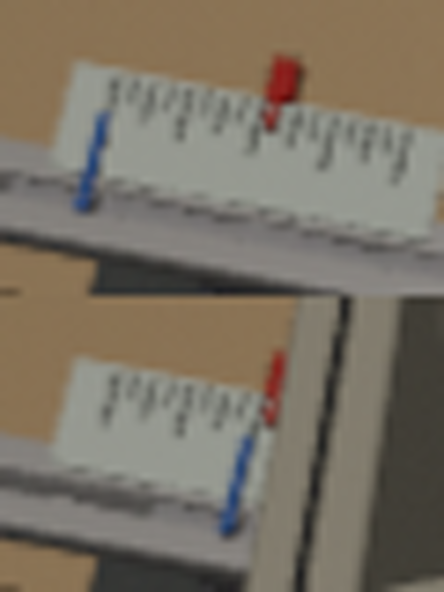

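```bash
python3 -m creep '[{"tx":-0.5,"ty":-2,"tz":0,"rx":0,"ry":0,"rz":0,"fingers":255},{"tx":-0.9,"ty":-4,"tz":0,"rx":0,"ry":0,"rz":0,"fingers":255},{"tx":-0.9,"ty":-4,"tz":0,"rx":0,"ry":0,"rz":0,"fingers":255},{"tx":-0.9,"ty":-4,"tz":0,"rx":0,"ry":0,"rz":0,"fingers":255},{"tx":-0.9,"ty":-4,"tz":0,"rx":0,"ry":0,"rz":0,"fingers":255}]'
python3 - <<'E'
from h import *
d=ctrl.get_image("top");a=d["pixels"];cv2.imwrite("pics/top7.png",a)
x=cv2.resize(a[165:205,155:215],None,fx=7.4,fy=7.4,interpolation=cv2.INTER_CUBIC)
y=cv2.resize(a[205:245,210:270],None,fx=7.4,fy=7.4,interpolation=cv2.INTER_CUBIC)
cv2.imwrite("pics/z7.png",np.vstack([x,y]));
s=ctrl.get_image("side")["pixels"];cv2.imwrite("pics/s7.png",cv2.resize(s[150:260,230:330],None,fx=5.4,fy=5.4,interpolation=cv2.INTER_CUBIC))
E
```

```text
t: 11.9
ee_pos: [581.7, 19.6, 156.7]
orientation: [-1.096, 1.372, -1.37]
ft_force: [-2.4, 4.4, 2.8]
width: 28.5
```

View pics/z7.png

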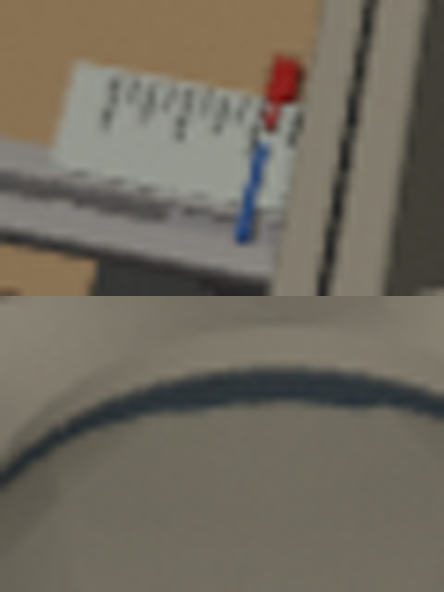

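View pics/s7.png

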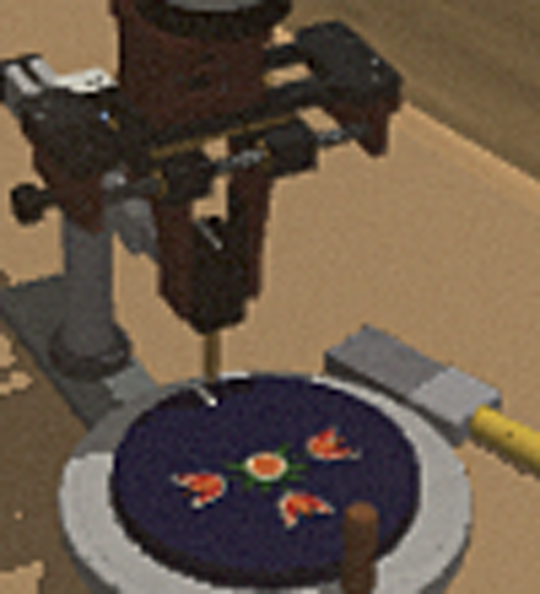

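```bash
python3 -m creep '[{"tx":-0.2,"ty":-0.7,"tz":0,"rx":0,"ry":0,"rz":0,"fingers":255},{"tx":-0.2,"ty":-0.7,"tz":0,"rx":0,"ry":0,"rz":0,"fingers":255},{"tx":-0.2,"ty":-0.7,"tz":0,"rx":0,"ry":0,"rz":0,"fingers":255},{"tx":-0.2,"ty":-0.7,"tz":0,"rx":0,"ry":0,"rz":0,"fingers":255}]'
python3 - <<'E'
from h import *
d=ctrl.get_image("top");a=d["pixels"]
cv2.imwrite("pics/z8.png",cv2.resize(a[165:205,155:215],None,fx=10,fy=10,interpolation=cv2.INTER_CUBIC))
E
```

```text
t: 12.5
ee_pos: [581.5, 18.9, 156.7]
orientation: [-1.096, 1.372, -1.37]
ft_force: [-3.5, 5.3, 2.7]
width: 29.0
```

View pics/z8.png

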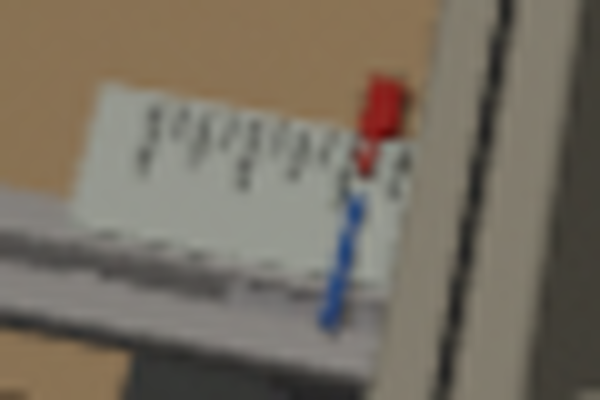

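```bash
python3 -c "
from workcell import ctrl
print(ctrl.get_obs()['ft_force']);print(ctrl.close_job())"
```

```text
[-3.51583218  5.3780352   3.02108138]
the job is handed in; nothing more can be done
None
```

I turned the turntable by its knob until the tick faced the gauge arm. I then pinched the grip, which pressed the lock button, drew the arm out to the marker, and handed the job in at about 12.5 s while still holding the grip.

- **Tick:** it is about 0.6° off the arm's direction in the top view (roughly 0.7 mm), and the side view agrees. My early estimates of the tick's angle ranged from about -11° to -14°, against -12.7° for the arm. I relied on the one that used the flower's centre.
- **Pointer:** in the last top picture its line meets the marker's nib within about 0.6 mm. The arm's travel by the robot was about 44.2 mm, against my first estimate of 44.1 mm for the marker.
- **Hold:** the fingers are closed to 29 mm, the width of the block with the button pressed. The wrist reads about 5 N of spring pull. Contact force at the fingers is not measured directly.
- **Other items:** the pictures and force readings showed no sign of touching the plaque, and the marker, cup, jar, brush and tin looked unmoved. I did not measure the positions of the loose items.

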